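# Nest the dish-rack halves

## Robot

A 6-joint arm with a two-finger parallel gripper is mounted at the origin on the work surface. World frame = base frame: x ahead of the robot, y to its left, z up, the work surface at z = 0. Lengths are in mm, angles in rad, forces in N, time in s.
With the tool pointing down it reaches from about 350 to 925 mm from the base axis. Payload 6.4 kg.
Tool frame: the origin (TCP) lies midway between the tips of the shut fingers; the grasp point (between the pads) lies 19 mm behind it; z points along the fingers, y is the line along which they close (so a half turn about z gives the same grasp; the last joint's range is limited). The gripper opens to 85 mm and grips with 20 to 120 N. Pads are 22 mm wide; open, the fingers measure 114 mm over their backs; the gripper's body (76 mm by 85 mm) begins 54 mm behind the grasp point. The pads swing forward as they close: fully open they stand 13 mm farther back than shut.
Start: joints at [-1.466, 0.245, 1.558, -0, 1.339, -0.174], TCP at [178.886, -624.911, 231.29] pointing down, gripper open.
Joint ranges: [-3.13, 3.13], [-1.02, 2.26], [0.13, 2.54], [-0.95, 4.09], [0.21, 2.88], [-2.74, 2.74]. Speed limits (rad/s): [2.57, 2.57, 3.14, 3.14, 3.14, 3.14].

## Interface

Orientations are given as a unit quaternion [w, x, y, z].
In Python, from workcell import status, read_camera, get_calibration, manip gives the robot as it stands. The module is installed in compiled form; this text tells all that it offers.
- The arm moves only by the tool send_rows, never from a script. Its argument "deltas" is one flat list of numbers, 6 for each row, row after row: the shift along the tool's x, y, z each as a share of 0.25 m, from -1 to 1, then the turn, a rotation vector about the tool's x, y, z each as a share of 30 degrees, from -1 to 1. A call has 1 to 5 rows; each row is the pose to reach, as a shift and turn from the pose commanded when the call began, along the tool's axes at that moment; what a row does not reach only later rows make up. A row lasts 1/8 s, in which the tool goes at most 62.5 mm and 10.7 degrees, less where a joint would pass 70% of its speed; a pose out of reach is approached as far as the arm can. A call with a number of a shift or a turn outside -1 to 1 is refused whole. A call with a gripper value outside its range is refused whole. "grip" is the opening, from 0 (shut) to 1 (fully open), set as the call begins (left out, the last holds). The fingers move at their own pace and stop on an object; "grip_force" is the grip in N (left out, the last holds). Time passes only in rows, so rows that repeat a pose let the fingers close. It gives the time, the measured TCP pose, the force, the opening and the grip force at its end, in the units of the state.
- status.read_state(): the state, without advancing time (a new reading comes with each control period).
- read_camera(name): name is "side" or "top"; returns (picture, depth): 400x640x3 uint8, red, green, blue; 400x640 float32, mm along the optical axis (not along the pixel's ray), 0 where there is no reading.
- get_calibration(name): a dict with "fx", "fy", "cx", "cy" (pixels), "rvec" (rotation vector, rad) and "tvec" (3), from world to camera coordinates, as OpenCV has them. Camera axes: x right, y down, z forward; pixel columns grow to the right and rows downward; lengths in mm; the calibration is good to about 2 mm. A picture is of the moment at which its call begins. get_calibration takes no time and is no camera call.
- manip.job_done(): hands the job in; it is judged then, once.
The state is a dict: "t": time; "joint_positions": joint angles; "dq": joint speeds; "effort": joint torques, N m; "tool_pos": TCP position; "ee_rot": TCP orientation; "ft_force": force on the tool from outside, world axes, zero at the start; "moment": the same for the moment, N m; "gripper_width": finger opening in mm; "finger_force": force on a finger pad.
Only numpy, scipy, OpenCV 4.12 (cv2) and the standard library are available. Lean on these libraries where they do the work, as an engineer would, in place of code of your own. Each camera call takes 0.05 s, during which the arm holds its last target. There are 200 camera calls.

## Task

Put the dish rack away: pick up the red comb-shaped upper half by its white handle and lower it, teeth down, onto the red base on the worktop so that its four teeth slide into the four gaps between the base's fins, centred and fully down. Do not drop it in: let go only once the teeth are well between the fins. Leave the grey fine-toothed comb and the blue mug where they stand.

Things in the scene. Friction and masses are not known exactly. Their poses are not given: they have to be found in the camera images.
- rack: Red lower rack half, fixed. Base plate 170 (x) by 120 (y) by 8 mm with five upright fins 6 mm thick (x), 120 mm long (y), 55 mm high, at x = -64, -32, 0, 32, 64 mm (26 mm gaps); fin tops 63 mm above the worktop. Origin: centre of the underside, on the worktop; z up.
- redcomb_handle (a point): Red upper half, loose, under 0.4 kg, teeth down: centre of its white handle bar (20 x, 80 y, 20 mm high; posts at y = +-30). Four teeth, 6 mm thick, 90 long (y), 45 deep, at x = +-16, +-48 mm. Two rails along x, 140 long. Below this point: rail tops 30, rail undersides 38, tooth tips 83 mm. Nested, rails rest on the base's fins, this point 101 mm above the worktop. Either way round fits. z up.
- greycomb_handle (a point): Bystander: grey plastic comb from another rack, loose, the same height, rails and white handle as the red one but with seven teeth only 21 mm apart, which do not fit. This point is the centre of its handle bar, 83 mm above its tooth tips. Leave it alone.
- mug_center (a point): Bystander: blue ceramic mug, loose, 80 mm across and 90 mm high, with a handle on its +y side. This point is its centre, half-way up. Leave it alone.
There are look-alikes about, which are no part of the job. Leave any yellow look-alike of the part that bears redcomb_handle alone.

How it is judged:
By the outcome, as a careful person would: the job done as asked, in the order asked, and still so for the second after the job is handed in, with the robot touching nothing.
It also fails if it takes over 38 s, if anything falls off the work surface, if the arm or the gripper's body presses on something with over 40 N, if the wrist force passes 120 N, or if a joint passes its speed limit or range.

## Working session

There is one attempt and no reset: what is moved stays moved. The work goes in short steps, Python scripts to look and compute and a tool call to move; the robot and the scene stay as the last step left them, time stands still between calls to the robot, and variables do not carry over. Pictures are saved under pics/ and viewed, at most 10 in all, crops included, and the job is handed in when it is done.

Besides the shell and the picture viewer there is one more tool, called after ">>>" by a JSON object that holds its "fn" and its "kwargs", one argument or row to a line. send_rows: Moves the arm, as the interface text tells. Its arguments: {"type":"object","properties":{"deltas":{"type":"array"},"grip":{"type":"number"},"grip_force":{"type":"number"}},"required":["deltas"]}

```bash
mkdir -p pics; cat > h.py <<'E'
import numpy as np, cv2
from workcell import status, read_camera, get_calibration, manip
def cal(n):
    c=get_calibration(n); R=cv2.Rodrigues(np.array(c["rvec"],float))[0]; return c,R,np.array(c["tvec"],float).ravel()
def cloud(n,d):
    c,R,t=cal(n); v,u=np.mgrid[:400,:640]
    P=np.stack([(u-c["cx"])/c["fx"]*d,(v-c["cy"])/c["fy"]*d,d],-1)
    W=(P-t)@R; W[d<=0]=np.nan; return W
def save(n,im): cv2.imwrite("pics/"+n,im[...,::-1])
E
python3 - <<'E'
from h import *
for n in("top","side"):
    im,d=read_camera(n); save(n+"1.png",im); np.savez(n+"1.npz",im=im,d=d)
    c,R,t=cal(n); print(n,c["fx"],-R.T@t,R.round(2).tolist())
print(status.read_state())
E
```

```text
top 507.20939827741404 [ 346.74973608  -30.59049534 1131.19961782] [[0.03, -1.0, -0.0], [-0.98, -0.03, -0.18], [0.18, 0.01, -0.98]]
side 401.9540299960997 [454.81847256 590.5352802  627.32695222] [[-0.99, -0.11, 0.0], [-0.07, 0.65, -0.75], [0.08, -0.75, -0.66]]
{'t': 0.1, 'joint_positions': array([-1.46608328e+00,  2.45744425e-01,  1.55888247e+00,  2.49372264e-05,
        1.33869314e+00, -1.74107858e-01]), 'dq': array([ 1.08132158e-03, -2.89971864e-03, -2.43164550e-03,  7.60743388e-04,
        2.59302485e-03, -9.64669009e-06]), 'effort': array([ 5.65685013e-05, -4.30672181e+01, -3.27130079e+01, -1.49974335e-04,
        2.82144159e-03, -3.63823062e-06]), 'tool_pos': array([ 178.84893538, -624.39741013,  230.29557191]), 'ee_rot': array([-8.62753320e-04,  9.90298122e-01,  1.38956410e-01,  4.20864081e-05]), 'ft_force': array([-0.02183149,  0.15762553, -0.39838901]), 'moment': array([ 0.04334888, -0.01124169, -0.06872755]), 'finger_force': 0.0, 'gripper_width': 85.57328189650521}
```

View pics/top1.png

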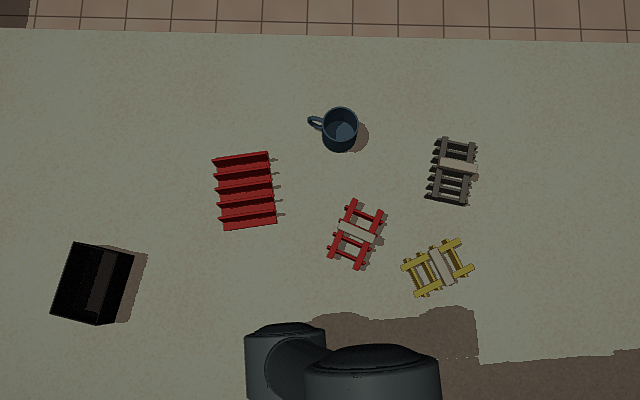

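View pics/side1.png

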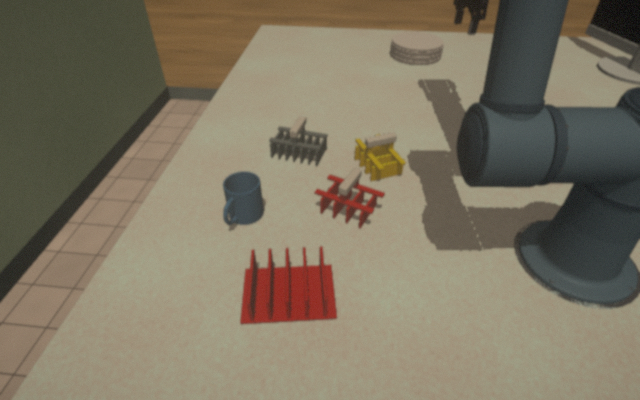

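The top view shows five things that could matter:
- red comb, handle at about (357,233) top and (350,183) side
- yellow look-alike at (440,267)
- grey comb at (455,170)
- fixed red rack with five fins at (245,190)
- mug at (340,128)

I choose the red piece with the white handle at (357,233).

```bash
python3 - <<'E'
from h import *
from scipy import ndimage as nd
def rays(n,uv,z):
    c,R,t=cal(n); uv=np.atleast_2d(uv); D=np.c_[(uv[:,0]-c["cx"])/c["fx"],(uv[:,1]-c["cy"])/c["fy"],np.ones(len(uv))]@R
    C=-R.T@t; return C+D*((z-C[2])/D[:,2])[:,None]
for n,box in(("top",dict(h=(335,215,382,250),c=(318,190,395,278),r=(200,140,295,240))),("side",dict(h=(330,165,366,200),c=(308,165,390,228),r=(235,240,345,330)))):
    f=np.load(n+"1.npz"); im=f["im"].astype(int); W=cloud(n,f["d"])
    r,g,b=im[...,0],im[...,1],im[...,2]
    red=(r>90)&(g<0.4*r)&(b<0.4*r)
    for k,(u0,v0,u1,v1) in box.items():
        m=np.zeros((400,640),bool); m[v0:v1,u0:u1]=1
        if k=="h":
            m&=(~red)&(W[...,2]>80); 
            l,_=nd.label(m); 
            if l.max()==0: print(n,k,"none");continue
            m=l==1+np.argmax(nd.sum(m,l,range(1,l.max()+1)))
        elif k=="c": m&=red&(W[...,2]>46)&(W[...,2]<62)
        else: m&=(W[...,2]>55)&(W[...,2]<72)
        P=W[m]; v,u=np.nonzero(m)
        rc=cv2.minAreaRect(P[:,:2].astype(np.float32))
        print(n,k,len(P),"z pct",np.percentile(P[:,2],[5,50,95]).round(1),"mean",P.mean(0).round(1),"rect",np.round(rc[0],1),np.round(rc[1],1),round(rc[2],1))
        z=93 if k=="h" else 53 if k=="c" else 63
        Q=rays(n,np.c_[u,v],z)[:,:2].astype(np.float32); rc=cv2.minAreaRect(Q); print("   ray rect",np.round(rc[0],1),np.round(rc[1],1),round(rc[2],1))
        if k=="r":
            l,N=nd.label(m)
            for i in range(1,N+1):
                q=W[l==i]
                if len(q)>20: rc=cv2.minAreaRect(q[:,:2].astype(np.float32)); print("    fin",len(q),np.round(rc[0],1),np.round(rc[1],1),round(rc[2],1))
    im=f["im"]
a=np.load("top1.npz")["im"][185:290,310:400]; b=np.load("side1.npz")["im"][155:240,300:400]
save("crop.png",np.hstack([cv2.resize(a,(350,400)),cv2.resize(b,(440,400))]))
E
```

```text
top h 394 z pct [89.3 93.4 96.9] mean [464.1 -98.7  93.2] rect [464.8 -99.1] [79.7 20.5] 67.8
   ray rect [464.2 -98.8] [79.4 21. ] 67.4
top c 702 z pct [46.9 53.5 57.1] mean [462.9 -98.3  53.1] rect [465.4 -98.7] [ 86.9 139.3] 66.9
   ray rect [465.3 -98.5] [ 86.5 139.1] 66.9
top r 941 z pct [56.7 62.7 66.3] mean [562.5 146.7  62.4] rect [562.5 147. ] [134.9 119.3] 10.1
   ray rect [561.7 146.6] [135.  119.5] 9.9
    fin 194 [624.8 158.3] [  7.9 118.8] 9.6
    fin 189 [593.7 152. ] [  7.6 118.4] 9.7
    fin 187 [562.2 146.8] [  7.4 119.1] 9.4
    fin 186 [531.  141.1] [  6.7 118.6] 10.0
    fin 185 [499.6 135. ] [  6.7 117.8] 9.9
side h 302 z pct [81.8 92.5 94.8] mean [464.4 -90.2  90.8] rect [463.9 -95.8] [80.6 20.6] 66.5
   ray rect [463.9 -88.3] [93.5 25.2] 67.7
side c 247 z pct [50.9 53.  54.9] mean [460.9 -80.5  52.9] rect [464.5 -92.4] [ 68.9 132.4] 68.4
   ray rect [464.2 -91.7] [ 68.2 130.6] 67.4
side r 1018 z pct [58.3 62.9 64.7] mean [563.  155.8  62.6] rect [561.8 148.9] [134.1 121.1] 10.0
   ray rect [561.3 151.2] [133.7 123.9] 9.8
    fin 197 [498.5 139.5] [  6.  116.9] 9.9
    fin 198 [562.1 148.8] [  5.5 120.8] 9.7
    fin 185 [530.  144.9] [  5.9 118. ] 9.9
    fin 215 [593.1 155.1] [  6.2 119.3] 9.8
    fin 223 [624.5 161.1] [  6.4 119. ] 9.6
```

View pics/crop.png

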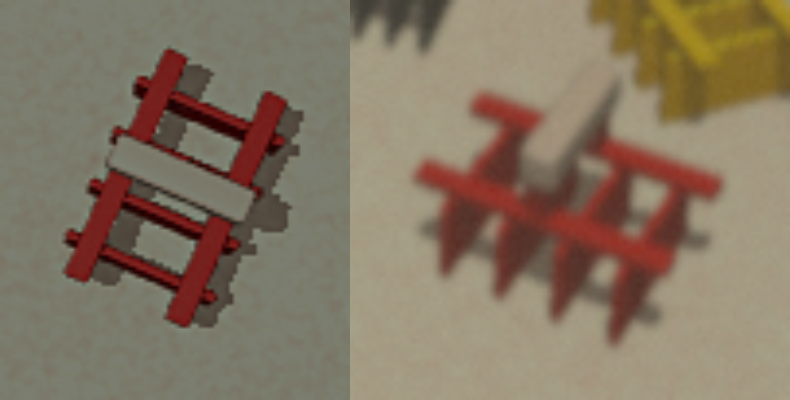

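The crop confirms it: the red comb has four teeth, a white handle and stands teeth down. The handle is at (464.5,-98.6), with the comb's x axis at -23°. The rack is at (562.2,147.3), yaw 9.8°. The sizes and heights match the description.

>>> {"fn": "send_rows", "kwargs": {
  "deltas": [0.168,-0.17,0,0,0,-0.17,0.336,-0.34,0,0,0,-0.34,0.504,-0.51,0,0,0,-0.51,0.672,-0.68,0,0,0,-0.68,0.84,-0.85,0,0,0,-0.85],
  "grip": 1
}}

```text
t: 0.72
tool_pos: [322.8, -360.8, 230.9]
ee_rot: [-0.0, 0.935, 0.355, 0.0]
ft_force: [1.3, 0.3, -0.1]
gripper_width: 85.6
finger_force: 0.0
```

```bash
cat >> h.py <<'E'
from scipy.spatial.transform import Rotation as Ro
def go(p,yaw):
    "shares from measured pose to TCP p (mm), tool-x yaw (deg), tool down"
    s=status.read_state(); q=s["ee_rot"]; R=Ro.from_quat([q[1],q[2],q[3],q[0]])
    T=Ro.from_euler("z",yaw,degrees=True)*Ro.from_euler("x",180,degrees=True)
    print("t",round(s["t"],2),"pos",s["tool_pos"].round(1),"F",s["ft_force"].round(1),"w",round(s["gripper_width"],1),"yaw",np.degrees(np.arctan2(*R.as_matrix()[[1,0],0])).round(1))
    print("d",(R.inv().apply(np.array(p)-s["tool_pos"])/250).round(3),"r",((R.inv()*T).as_rotvec(degrees=True)/30).round(3))
E
python3 -c "
from h import *
go([464.5,-98.6,160],67)"
```

```text
t 0.72 pos [ 322.8 -360.8  230.9] F [ 1.3  0.3 -0.1] w 85.6 yaw 41.6
d [ 1.12  -0.408  0.284] r [-0.001 -0.001 -0.846]
```

>>> {"fn": "send_rows", "kwargs": {
  "deltas": [0.2,-0.08,0.04,0,0,-0.17,0.4,-0.16,0.08,0,0,-0.34,0.6,-0.24,0.12,0,0,-0.51,0.8,-0.32,0.16,0,0,-0.68,0.97,-0.4,0.2,0,0,-0.85]
}}

```text
t: 1.35
tool_pos: [438.1, -125.4, 180.8]
ee_rot: [-0.0, 0.833, 0.553, -0.0]
ft_force: [0.4, -1.0, 0.4]
gripper_width: 85.2
finger_force: 0.0
```

>>> {"fn": "send_rows", "kwargs": {
  "deltas": [0,0,0,0,0,0]
}}

```text
t: 1.48
tool_pos: [437.5, -124.4, 179.9]
ee_rot: [-0.001, 0.833, 0.554, -0.001]
ft_force: [0.5, 0.5, -0.5]
gripper_width: 85.5
finger_force: 0.0
```

```bash
python3 -c "
from h import *
go([464.5,-98.6,64],67)"
```

```text
t 1.48 pos [ 437.5 -124.4  179.9] F [ 0.5  0.5 -0.5] w 85.5 yaw 67.3
d [0.137 0.061 0.464] r [-0.005 -0.001  0.009]
```

>>> {"fn": "send_rows", "kwargs": {
  "deltas": [0.137,0.061,0,0,0,0.009,0.137,0.061,0.1,0,0,0.009,0.137,0.061,0.2,0,0,0.009,0.137,0.061,0.28,0,0,0.009,0.137,0.061,0.28,0,0,0.009]
}}

```text
t: 2.1
tool_pos: [463.8, -102.1, 109.9]
ee_rot: [-0.001, 0.836, 0.549, -0.001]
ft_force: [0.4, -0.0, 0.3]
gripper_width: 85.4
finger_force: 0.0
```

```bash
python3 -c "
from h import *
go([464.5,-98.6,64],67)"
```

```text
t 2.1 pos [ 463.8 -102.1  109.9] F [ 0.4 -0.   0.3] w 85.4 yaw 66.6
d [ 0.014 -0.002  0.184] r [-0.007  0.    -0.013]
```

>>> {"fn": "send_rows", "kwargs": {
  "deltas": [0.012,0,0.06,0,0,-0.01,0.012,0,0.12,0,0,-0.01,0.012,0,0.18,0,0,-0.01,0.012,0,0.18,0,0,-0.01]
}}

```text
t: 2.6
tool_pos: [465.2, -98.4, 64.6]
ee_rot: [-0.001, 0.834, 0.552, -0.001]
ft_force: [-0.8, 0.5, -0.4]
gripper_width: 85.3
finger_force: 0.0
```

>>> {"fn": "send_rows", "kwargs": {
  "deltas": [0,0,0,0,0,0,0,0,0,0,0,0,0,0,0,0,0,0,0,0,0,0,0,0,0,0,0,0,0,0],
  "grip": 0,
  "grip_force": 50
}}

```text
t: 3.22
tool_pos: [466.6, -99.1, 66.6]
ee_rot: [0.0, 0.834, 0.552, 0.0]
ft_force: [-0.3, 1.6, 2.1]
gripper_width: 19.5
finger_force: 51.1
```

>>> {"fn": "send_rows", "kwargs": {
  "deltas": [0,0,0,0,0,0,0,0,0,0,0,0,0,0,0,0,0,0]
}}

```text
t: 3.6
tool_pos: [466.6, -99.1, 66.6]
ee_rot: [0.0, 0.834, 0.552, 0.0]
ft_force: [-2.5, 0.5, 5.1]
gripper_width: 19.1
finger_force: 51.5
```

```bash
python3 -c "
from h import *
go([464.5,-98.6,180],67)"
```

```text
t 3.6 pos [466.6 -99.1  66.6] F [-2.5  0.5  5.1] w 19.1 yaw 67.0
d [-0.002 -0.008 -0.454] r [0.001 0.    0.   ]
```

>>> {"fn": "send_rows", "kwargs": {
  "deltas": [0,0,-0.1,0,0,0,0,0,-0.22,0,0,0,0,0,-0.34,0,0,0,0,0,-0.46,0,0,0,0,0,-0.46,0,0,0]
}}

```text
t: 4.22
tool_pos: [467.5, -99.6, 182.8]
ee_rot: [0.002, 0.834, 0.552, 0.001]
ft_force: [-0.7, 1.0, -1.3]
gripper_width: 19.2
finger_force: 50.6
```

```bash
python3 -c "
from h import *
go([562.3,147.1,180],99.8)"
```

```text
t 4.22 pos [467.5 -99.6 182.8] F [-0.7  1.  -1.3] w 19.2 yaw 67.0
d [ 1.056 -0.036  0.011] r [ 0.008  0.003 -1.093]
```

>>> {"fn": "send_rows", "kwargs": {
  "deltas": [0.15,0,0,0,0,-0.2,0.35,-0.01,0,0,0,-0.4,0.55,-0.02,0,0,0,-0.6,0.75,-0.03,0,0,0,-0.8,0.9,-0.036,0,0,0,-1]
}}

```text
t: 4.85
tool_pos: [545.0, 113.5, 178.4]
ee_rot: [-0.001, 0.661, 0.75, -0.001]
ft_force: [0.3, 0.4, -2.0]
gripper_width: 19.4
finger_force: 50.5
```

>>> {"fn": "send_rows", "kwargs": {
  "deltas": [0,0,0,0,0,0,0,0,0,0,0,0]
}}

```text
t: 5.1
tool_pos: [544.9, 111.3, 179.2]
ee_rot: [-0.001, 0.663, 0.749, -0.001]
ft_force: [-0.3, -0.4, -1.4]
gripper_width: 19.1
finger_force: 50.5
```

```bash
python3 -c "
from h import *
go([562.3,147.1,180],99.8)"
```

```text
t 5.1 pos [544.9 111.3 179.2] F [-0.3 -0.4 -1.4] w 19.1 yaw 97.0
d [ 0.133  0.087 -0.003] r [-0.006 -0.    -0.094]
```

>>> {"fn": "send_rows", "kwargs": {
  "deltas": [0.06,0.04,0,0,0,-0.045,0.133,0.087,0,0,0,-0.094,0.133,0.087,0.05,0,0,-0.094,0.133,0.087,0.12,0,0,-0.094,0.133,0.087,0.12,0,0,-0.094]
}}

```text
t: 5.72
tool_pos: [561.6, 146.9, 148.3]
ee_rot: [-0.002, 0.644, 0.765, -0.002]
ft_force: [-0.4, 0.2, -2.4]
gripper_width: 19.1
finger_force: 50.4
```

```bash
python3 - <<'E'
from h import *
go([562.3,147.1,141],99.8)
for n in("top","side"):
    im,d=read_camera(n); np.savez(n+"2.npz",im=im,d=d); W=cloud(n,d)
    i=im.astype(int); red=(i[...,0]>80)&(i[...,1]<.45*i[...,0])&(i[...,2]<.45*i[...,0])
    for lo,hi in((120,136),(57,68)):
        P=W[red&(W[...,2]>lo)&(W[...,2]<hi)&(abs(W[...,0]-560)<130)&(abs(W[...,1]-147)<130)]
        rc=cv2.minAreaRect(P[:,:2].astype(np.float32)); print(n,lo,len(P),np.percentile(P[:,2],[5,50,95]).round(1),np.round(rc[0],1),np.round(rc[1],1),round(rc[2],1))
    save(n+"2.png",im)
a=np.load("top2.npz")["im"][120:270,180:330]; b=np.load("side2.npz")["im"][180:340,210:370]
save("crop2.png",np.hstack([cv2.resize(a,(400,400)),cv2.resize(b,(400,400))]))
E
```

```text
t 5.72 pos [561.6 146.9 148.3] F [-0.4  0.2 -2.4] w 19.1 yaw 99.8
d [0.    0.003 0.029] r [-0.011 -0.001  0.   ]
top 120 80 [124.8 133.1 135.7] [557.9 117.7] [115.1  32.4] 8.9
top 57 132 [60.3 63.3 66.5] [567.2 119.7] [133.7  62.4] 8.9
side 120 627 [125.2 132.7 135.9] [560.1 155. ] [135.6  77.6] 10.2
side 57 645 [60.2 63.  64.8] [560.4 156.2] [134.  106.5] 9.5
```

View pics/crop2.png

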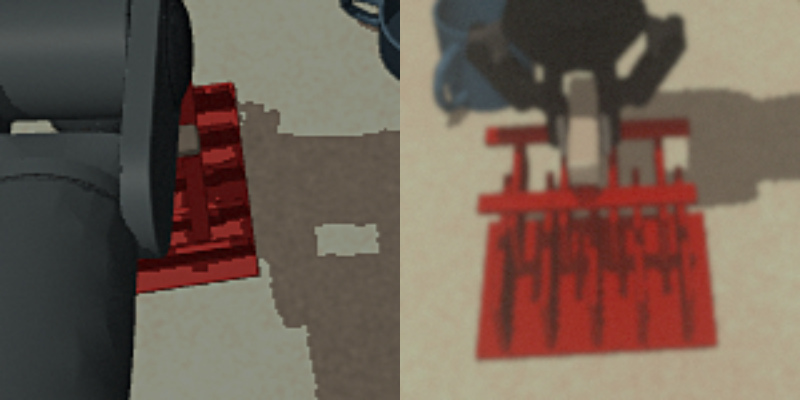

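The crops show the comb level above the rack, its teeth over the gaps, and its x offset from the fins under 1 mm. I'll lower it.

>>> {"fn": "send_rows", "kwargs": {
  "deltas": [0,0.003,0.04,0,0,0,0,0.003,0.08,0,0,0,0,0.003,0.12,0,0,0,0,0.003,0.15,0,0,0,0,0.003,0.15,0,0,0]
}}

```text
t: 6.45
tool_pos: [563.6, 147.4, 112.8]
ee_rot: [-0.001, 0.644, 0.765, -0.001]
ft_force: [0.6, 0.7, -1.9]
gripper_width: 19.3
finger_force: 50.5
```

```bash
python3 -c "
from h import *
go([562.3,147.1,86],99.8)"
```

```text
t 6.45 pos [563.6 147.4 112.8] F [ 0.6  0.7 -1.9] w 19.3 yaw 99.8
d [-0.    -0.005  0.107] r [-0.003 -0.     0.001]
```

Teeth are about 17 mm in with no contact force. I'll continue gently.

>>> {"fn": "send_rows", "kwargs": {
  "deltas": [0,-0.004,0.02,0,0,0,0,-0.004,0.04,0,0,0,0,-0.004,0.06,0,0,0,0,-0.004,0.08,0,0,0,0,-0.004,0.092,0,0,0]
}}

```text
t: 7.08
tool_pos: [563.1, 147.2, 90.3]
ee_rot: [-0.0, 0.644, 0.765, -0.0]
ft_force: [-0.9, 0.7, -2.6]
gripper_width: 19.6
finger_force: 50.5
```

>>> {"fn": "send_rows", "kwargs": {
  "deltas": [0,0,0.008,0,0,0,0,0,0.012,0,0,0,0,0,0.012,0,0,0]
}}

```text
t: 7.45
tool_pos: [563.3, 147.3, 87.8]
ee_rot: [0.0, 0.644, 0.765, 0.0]
ft_force: [0.0, 0.3, -1.5]
gripper_width: 19.2
finger_force: 50.5
```

>>> {"fn": "send_rows", "kwargs": {
  "deltas": [0,0,0.006,0,0,0,0,0,0.01,0,0,0,0,0,0.01,0,0,0]
}}

```text
t: 7.82
tool_pos: [563.2, 147.3, 85.2]
ee_rot: [-0.0, 0.644, 0.765, -0.0]
ft_force: [0.2, -0.2, -2.7]
gripper_width: 19.3
finger_force: 50.5
```

```bash
python3 - <<'E'
from h import *
go([562.3,147.1,86],99.8)
im,d=read_camera("side"); W=cloud("side",d); i=im.astype(int)
red=(i[...,0]>80)&(i[...,1]<.45*i[...,0])&(i[...,2]<.45*i[...,0])
roi=red&(abs(W[...,0]-560)<130)&(abs(W[...,1]-147)<130)
z=W[...,2][roi]; print(np.histogram(z,np.arange(50,90,2)))
E
```

```text
t 7.83 pos [563.2 147.3  85.2] F [ 0.2 -0.2 -2.7] w 19.3 yaw 99.8
d [-0.    -0.004 -0.003] r [-0.    -0.     0.001]
(array([ 20,  20,  27,  27,  27, 127, 400, 193,  68,  87, 357, 283,  14,
         5,   4,   4,   3,   4,   0]), array([50, 52, 54, 56, 58, 60, 62, 64, 66, 68, 70, 72, 74, 76, 78, 80, 82,
       84, 86, 88]))
```

>>> {"fn": "send_rows", "kwargs": {
  "deltas": [0,-0.004,0.004,0,0,0,0,-0.004,0.006,0,0,0,0,-0.004,0.006,0,0,0]
}}

```text
t: 8.25
tool_pos: [562.7, 147.1, 84.6]
ee_rot: [0.0, 0.644, 0.765, 0.0]
ft_force: [-2.3, 0.2, 4.9]
gripper_width: 19.2
finger_force: 51.4
```

>>> {"fn": "send_rows", "kwargs": {
  "deltas": [0,0,0.004,0,0,0,0,0,0.004,0,0,0]
}}

```text
t: 8.5
tool_pos: [562.8, 147.1, 84.6]
ee_rot: [0.0, 0.644, 0.765, 0.0]
ft_force: [-6.2, -1.0, 11.5]
gripper_width: 19.3
finger_force: 52.4
```

Contact force shows it is seated. I'll ease off a little, open and retreat straight up.

>>> {"fn": "send_rows", "kwargs": {
  "deltas": [0,0,-0.005,0,0,0,0,0,-0.005,0,0,0]
}}

```text
t: 8.75
tool_pos: [562.7, 147.1, 84.6]
ee_rot: [0.0, 0.644, 0.765, 0.0]
ft_force: [-1.8, 0.4, 5.3]
gripper_width: 18.9
finger_force: 51.6
```

>>> {"fn": "send_rows", "kwargs": {
  "deltas": [0,0,0,0,0,0,0,0,0,0,0,0,0,0,0,0,0,0,0,0,0,0,0,0,0,0,0,0,0,0],
  "grip": 1
}}

```text
t: 9.38
tool_pos: [562.3, 147.1, 84.0]
ee_rot: [-0.0, 0.644, 0.765, -0.0]
ft_force: [-0.3, -0.5, 0.3]
gripper_width: 85.3
finger_force: 0.0
```

>>> {"fn": "send_rows", "kwargs": {
  "deltas": [0,0,-0.05,0,0,0,0,0,-0.15,0,0,0,0,0,-0.3,0,0,0,0,0,-0.5,0,0,0,0,0,-0.6,0,0,0]
}}

```text
t: 10.0
tool_pos: [563.7, 147.2, 238.7]
ee_rot: [0.002, 0.644, 0.765, 0.002]
ft_force: [0.2, -0.1, 0.0]
gripper_width: 85.6
finger_force: 0.0
```

>>> {"fn": "send_rows", "kwargs": {
  "deltas": [-0.2,0,0,0,0,0,-0.45,0,0,0,0,0,-0.7,0,0,0,0,0,-0.95,0,0,0,0,0,-0.95,0,0,0,0,0]
}}

```text
t: 10.62
tool_pos: [603.3, -91.0, 235.1]
ee_rot: [0.001, 0.646, 0.763, 0.0]
ft_force: [0.1, -0.3, -0.7]
gripper_width: 85.4
finger_force: 0.0
```

```bash
python3 - <<'E'
from h import *
for n in("top","side"):
    im,d=read_camera(n); W=cloud(n,d); i=im.astype(int)
    red=(i[...,0]>80)&(i[...,1]<.45*i[...,0])&(i[...,2]<.45*i[...,0])
    roi=(abs(W[...,0]-560)<120)&(abs(W[...,1]-147)<120)
    for nm,m in(("rail",red&(W[...,2]>68.5)&(W[...,2]<76)),("fin",red&(W[...,2]>57)&(W[...,2]<66)),("handle",(~red)&(W[...,2]>106)&(W[...,2]<118))):
        P=W[m&roi]
        if len(P)<10: continue
        rc=cv2.minAreaRect(P[:,:2].astype(np.float32)); print(n,nm,len(P),np.median(P[:,2]).round(1),np.round(rc[0],1),np.round(rc[1],1),round(rc[2],1))
    save(n+"3.png",im)
    if n=="top": a=im
save("end.png",np.vstack([cv2.resize(a,(480,300)),cv2.resize(im,(480,300))]))
print(status.read_state()["gripper_width"],status.read_state()["tool_pos"])
E
```

```text
top rail 601 71.6 [562.  151.6] [139.6  84.2] 9.9
top fin 560 63.2 [562.9 146.6] [134.1 118.7] 10.0
top handle 371 111.3 [562.6 146.2] [21.  79.9] 9.6
side rail 856 71.2 [561.6 150.1] [139.2  75.2] 9.4
side fin 800 63.0 [560.8 155.5] [137.1 109.6] 10.7
side handle 439 111.1 [561.8 148.3] [19.7 81.3] 9.2
85.58003714838769 [602.82777014 -87.30522607 234.66663123]
```

View pics/end.png

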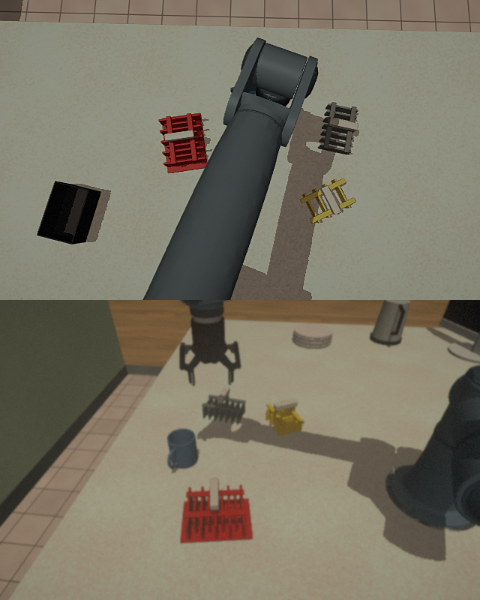

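The comb is nested: its handle top is at 111 mm, its rails are at 71 mm, and it is centred within 1 mm. The mug, grey comb and yellow piece are undisturbed, and the gripper is clear of everything.

```bash
python3 -c "
from workcell import manip
print(manip.job_done())"
```

```text
the job is handed in; nothing more can be done
None
```

The red comb is fully down in the base, centred to about 1 mm with its teeth between the fins; the grey comb, blue mug and yellow look-alike were left alone, and the job was handed in at about 11 s.

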